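# Put the parts tin away in the blue bench drawer

## Task

Pull the blue cabinet's drawer all the way out to its stop, then gently set the tin with the orange lid down, upright and flat on the floor of the drawer's empty front compartment. Leave the drawer fully out for the next tins, and leave the grey drawer and everything else on the bench as they are.

Things in the scene. Friction and masses are not known exactly. Their poses are not given: they have to be found in the camera images.
- blue_unit: blue bench cabinet with one drawer, fixed to the bench, 200 mm deep (x) x 190 mm wide (y) x 80 mm tall; origin at the centre of its underside; its own -x axis points out of the drawer front (roughly to the robot), and the drawer slides out along -x. It may stand left or right of the grey cabinet.
- blue_drawer (a joint): how far the blue cabinet's drawer is out, in m: 0 closed, 0.140 at its stop, fully out. It starts between 0 and 0.02. It slides with a light friction of about 1.5 N, with no spring, and stays where it is left.
- blue_pull (a point): centre of the blue drawer's pull tab, an upright blue tab 14 mm wide (cabinet y), 36 mm long (cabinet x, sticking 35 mm out of the drawer front) and 26 mm tall; this point is 55 mm above the bench, 18 mm out from the drawer front, and moves with the drawer. Its axes are parallel to the cabinet's. The tab can be pinched from above across its 14 mm width, with free space on both sides.
- blue_bay (a point): centre of the floor of the blue drawer's empty front compartment; moves with the drawer, 68 mm behind blue_pull along the cabinet's +x; axes parallel to the cabinet's. Inside it is 80 mm (x) by 160 mm (y); floor 12 mm above the bench, white walls 46 mm above the floor, blue drawer front 64 mm. Behind it are two compartments with tiny wheels. Fully out, it lies wholly clear of the cabinet.
- orange_tin: round aluminium parts tin with an orange lid, closed, 46 mm diameter, 32 mm tall, about 60 g, standing on the bench; origin at the centre of its underside, z up. It may stand to the left or to the right of the cabinets.
- grey_unit: grey bench cabinet with one drawer, otherwise the same as the blue one; to be left alone.
- grey_drawer (a joint): how far the grey cabinet's drawer is out, in m; starts between 0 and 0.015; to be left as it is.
- green_tin: the other tin, of the same size and make, with a green lid; origin at the centre of its underside. Not to be moved.
- loupe: black watchmaker's loupe, 36 mm across, 28 mm tall, standing on the bench; origin at the centre of its underside; bystander
- case_block: square wooden block 50 x 50 x 16 mm with a round steel watch case on it, 23 mm tall in all; origin at the centre of its underside; bystander
- screwdriver: red-handled screwdriver, 140 mm long, lying on the bench; origin about its middle, under it; bystander
- brush: small brush, 150 mm long, lying on the bench; origin about its middle, under it; bystander
- oil_bottle: small bottle, 28 mm across, 60 mm tall, standing; origin at the centre of its underside; bystander
- parts_cup: white ceramic cup, 56 mm across, 35 mm tall; origin at the centre of its underside; bystander

How it is judged:
By the outcome, as a careful person would: the job done as asked, in the order asked, and still so for the second after the job is handed in, with the robot touching nothing.
It also fails if it takes over 58 s, if anything falls off the work surface, if the arm or the gripper's body presses on something with over 40 N, if the wrist force passes 120 N, or if a joint passes its speed limit or range.

## Robot

A 7-joint arm with a two-finger parallel gripper is mounted at the origin on the work surface. World frame = base frame: x ahead of the robot, y to its left, z up, the work surface at z = 0. Lengths are in m, angles in rad, forces in N, time in s.
With the tool pointing down it reaches from about 0.4 to 0.9 m from the base axis. Payload 5.6 kg.
Tool frame: the origin (TCP) lies midway between the tips of the shut fingers; the grasp point (between the pads) lies 19 mm behind it; x points along the fingers, y is the direction in which the jaws open and shut, and the axes are right-handed (so a half turn about x gives the same grasp; the last joint's range is limited). The gripper opens to 92 mm and grips with 3 to 60 N. Pads are 20 mm wide; open, the fingers measure 128 mm over their backs; the gripper's body (75 mm by 189 mm) begins 69 mm behind the grasp point.
Start: joints at [1.123, 0.468, -0.012, 1.603, 0.006, 1.071, -0.056], TCP at [0.256, -0.597, 0.215] pointing down, gripper open.
Joint ranges: [-2.53, 2.53], [-0.31, 2.02], [-1.57, 1.55], [0.28, 2.44], [-1.29, 4.43], [0.15, 1.84], [-2.92, 2.92]. Speed limits (rad/s): [2.57, 2.57, 3.14, 3.14, 3.14, 3.14, 3.14].

## Interface

Orientations are given as a rotation vector (axis times angle).
In Python, from station import robot gives the robot as it stands. The module is installed in compiled form; this text tells all that it offers.
- The arm moves only by the tool move_arm, never from a script. Its argument "rows" is a list of rows, each an object of numbers: "tx", "ty", "tz": the shift along the world's x, y, z in m; "rx", "ry", "rz": the turn, a rotation vector about the world's x, y, z in degrees; "gripper": the finger opening in m, from 0 to 0.0919. A call has 1 to 10 rows; each row shifts and turns the commanded pose from where the row before left it; what a row does not reach is not made up. A row lasts 1/12 s, in which the tool goes at most 41.7 mm and 7.16 degrees, less where a joint would pass 70% of its speed; a pose out of reach is approached as far as the arm can. A call is refused whole if a number of a shift passes 0.0417 or a number of a turn 7.16, either way. A call with a gripper value outside its range is refused whole. The fingers move at their own pace and stop on an object; "grip_force" is the grip in N (left out, the last holds). Time passes only in rows, so rows that do not move let the fingers close. It gives the time, the measured TCP pose, the force and the opening at its end, in the units of the state.
- robot.observe(): the state, without advancing time (a new reading comes with each control period).
- robot.get_image(name): name is "side" or "top"; returns a dict with "image" (480x640x3 uint8, red, green, blue), "K" (3x3 intrinsics, pixels), "k1" (the pictures are not rectified: a ray, as slopes to the right and down, at radius r is drawn at 1 + k1 r^2 times it, then the intrinsics apply), "world_from_camera" (4x4, takes a point from camera to world coordinates). Camera axes: x right, y down, z forward; pixel columns grow to the right and rows downward; lengths in m; the calibration is good to about 2 mm. A picture is of the moment at which its call begins. There is no depth.
- robot.close_job(): hands the job in, once; it reports no verdict.
The state is a dict: "time": time; "qpos": joint angles; "joint_vel": joint speeds; "tau": joint torques, N m; "position": TCP position; "orientation": TCP orientation; "contact_force": force on the tool from outside, world axes, zero at the start; "ft_torque": the same for the moment, N m; "width": finger opening in m.
Only numpy, scipy, OpenCV 4.12 (cv2) and the standard library are available. Lean on these libraries where they do the work, as an engineer would, in place of code of your own. Each camera call takes 0.05 s, during which the arm holds its last target.

## Working session

There is one attempt and no reset: what is moved stays moved. The work goes in short steps, Python scripts to look and compute and a tool call to move; the robot and the scene stay as the last step left them, time stands still between calls to the robot, and variables do not carry over. Pictures are saved under pics/ and viewed, and the job is handed in when it is done.

Besides the shell and the picture viewer there is one more tool, called after "Request:" as name(argument=value, ...), one argument or row to a line, values as JSON. move_arm: Moves the arm, as the interface text tells. Its arguments: {"type":"object","properties":{"rows":{"type":"array","items":{"type":"object","properties":{"tx":{"type":"number"},"ty":{"type":"number"},"tz":{"type":"number"},"rx":{"type":"number"},"ry":{"type":"number"},"rz":{"type":"number"},"gripper":{"type":"number"}}}},"grip_force":{"type":"number"}},"required":["rows"]}

```bash
mkdir -p pics; cat > h.py <<'E'
import numpy as np, cv2
from station import robot
def snap(n,f):
    d=robot.get_image(n); cv2.imwrite('pics/'+f,d['image'][:,:,::-1]); 
    np.savez('pics/'+f+'.npz',**{k:np.array(d[k]) for k in d}); return d
def load(f): 
    z=np.load('pics/'+f+'.npz'); return {k:z[k] for k in z}
def ray(d,u,v):
    k=float(d['k1']); p=cv2.undistortPoints(np.array([[[u,v]]],float),np.array(d['K'],float),np.array([k,0,0,0.]))[0,0]
    T=d['world_from_camera']; return T[:3,3],T[:3,:3]@np.array([p[0],p[1],1])
def onz(d,u,v,z):
    o,r=ray(d,u,v); return o+r*(z-o[2])/r[2]
def proj(d,P):
    T=np.linalg.inv(d['world_from_camera']); c=T[:3,:3]@np.array(P)+T[:3,3]; x,y=c[0]/c[2],c[1]/c[2]; s=1+float(d['k1'])*(x*x+y*y)
    return (d['K']@np.array([x*s,y*s,1]))[:2]
E
python3 - <<'E'
from h import *
print(robot.observe())
for n in('top','side'):
    d=snap(n,n+'0.png'); print(n,d['K'],d['k1'],d['world_from_camera'])
E
```

```text
{'time': 0.0, 'qpos': array([ 1.12302855,  0.46840344, -0.01159047,  1.60362299,  0.00600735,
        1.071389  , -0.05633133]), 'joint_vel': array([-0.00095545, -0.00048027,  0.00070755, -0.00050087, -0.00082096,
        0.00148072, -0.00130567]), 'tau': array([ 1.65265715e-04, -5.20575035e+01, -1.26027563e-02, -2.43748051e+01,
       -5.66613511e-02,  1.72701571e-02,  1.69074106e-04]), 'position': array([ 0.25566923, -0.59696988,  0.21362357]), 'orientation': array([ 1.99906492,  0.41194523, -2.00006948]), 'contact_force': array([ 0.46791437, -0.2117767 , -0.74663178]), 'ft_torque': array([-0.00881452,  0.02546106,  0.01307797]), 'width': 0.09153153869847362}
top [[495.56606769   0.         320.39207596]
 [  0.         495.56606769 239.41879867]
 [  0.           0.           1.        ]] -0.05536004505422779 [[-0.02388052 -0.9813565   0.19070694  0.28304053]
 [-0.99968775  0.02484515  0.00266844  0.01660985]
 [-0.00735683 -0.19058367 -0.98164339  1.29565885]
 [ 0.          0.          0.          1.        ]]
side [[581.09974472   0.         304.18153449]
 [  0.         581.09974472 240.68292139]
 [  0.           0.           1.        ]] -0.1483722956370474 [[-0.99087041 -0.04762774  0.12612467  0.31768901]
 [-0.1327781   0.50686991 -0.85173521  1.44022313]
 [-0.02336258 -0.86070581 -0.50856631  0.90007042]
 [ 0.          0.          0.          1.        ]]
```

View pics/top0.png

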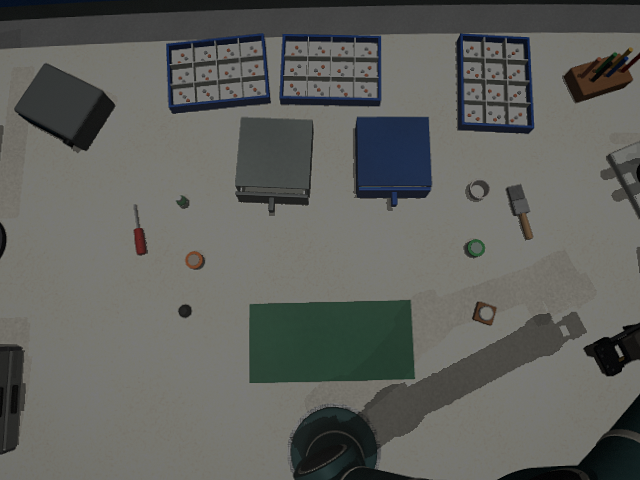

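View pics/side0.png

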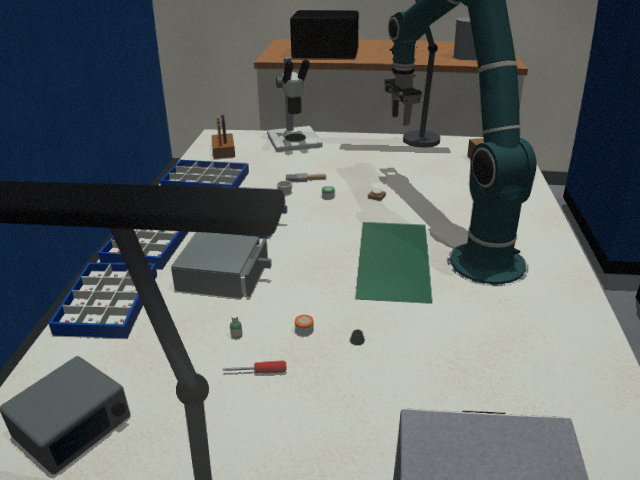

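The top view shows the blue cabinet at about (393,157) with its tab at (393,201), and the orange tin at (195,260) with the oil bottle at (183,202) and the loupe at (185,311) nearby. The side view confirms the tin at (304,324). The lamp hides the blue cabinet there.

```bash
python3 - <<'E'
from h import *
d=load('top0.png'); im=d['image']
hsv=cv2.cvtColor(im,cv2.COLOR_RGB2HSV)
m=cv2.inRange(hsv,(105,100,30),(125,255,255))
roi=np.zeros_like(m); roi[108:215,345:442]=255; mb=m&roi
c=max(cv2.findContours(mb,0,2)[0],key=cv2.contourArea)
print('area',cv2.contourArea(c)); ap=cv2.approxPolyDP(c,3,True)[:,0]; print(ap.tolist())
for u,v in ap: print(u,v,onz(d,u,v,.08).round(4))
# left/right edges by row
for v in range(114,212,4):
    xs=np.where(mb[v])[0]
    if len(xs): a=onz(d,xs[0],v,.08);b=onz(d,xs[-1]+1,v,.08); print(v,xs[0],xs[-1],a[:2].round(4),b[:2].round(4))
o=cv2.inRange(hsv,(4,110,60),(18,255,255)); r2=np.zeros_like(o); r2[240:280,175:215]=255
c=max(cv2.findContours(o&r2,0,2)[0],key=cv2.contourArea); (u,v),r=cv2.minEnclosingCircle(c)
p=onz(d,u,v,.032); print('tin',u,v,r,p, np.linalg.norm(onz(d,u+r,v,.032)-p))
s=load('side0.png'); hs=cv2.cvtColor(s['image'],cv2.COLOR_RGB2HSV)
o=cv2.inRange(hs,(4,110,60),(18,255,255)); r2=np.zeros_like(o); r2[305:345,285:325]=255
c=max(cv2.findContours(o&r2,0,2)[0],key=cv2.contourArea); x,y,w,h=cv2.boundingRect(c);print('side',x,y,w,h,onz(s,x+w/2,y+h/2,.030))
cv2.imwrite('pics/crop0.png',cv2.resize(im[100:225,340:450][:,:,::-1],None,fx=5,fy=4.8,interpolation=cv2.INTER_CUBIC))
cv2.imwrite('pics/crop1.png',cv2.resize(im[230:290,160:230][:,:,::-1],None,fx=8,fy=8,interpolation=cv2.INTER_CUBIC))
E
```

```text
area 5089.0
[[357, 117], [358, 185], [430, 186], [358, 189], [399, 190], [401, 196], [401, 190], [406, 194], [407, 190], [427, 190], [425, 196], [430, 189], [427, 117]]
357 117 [ 0.8451 -0.0843  0.08  ]
358 185 [ 0.6583 -0.0795  0.08  ]
430 186 [ 0.6512 -0.2636  0.08  ]
358 189 [ 0.6477 -0.0791  0.08  ]
399 190 [ 0.6425 -0.1836  0.08  ]
401 196 [ 0.6265 -0.1878  0.08  ]
401 190 [ 0.6424 -0.1887  0.08  ]
406 194 [ 0.6315 -0.2008  0.08  ]
407 190 [ 0.642 -0.204  0.08 ]
427 190 [ 0.6408 -0.2552  0.08  ]
425 196 [ 0.625 -0.249  0.08 ]
430 189 [ 0.6432 -0.263   0.08  ]
427 117 [ 0.8408 -0.269   0.08  ]
118 357 427 [ 0.8423 -0.0842] [ 0.838  -0.2714]
122 357 428 [ 0.8309 -0.0837] [ 0.8266 -0.2733]
126 356 428 [ 0.8198 -0.0807] [ 0.8153 -0.2725]
130 357 428 [ 0.8085 -0.0829] [ 0.8041 -0.2717]
134 357 428 [ 0.7973 -0.0824] [ 0.7929 -0.2709]
138 357 428 [ 0.7862 -0.082 ] [ 0.7818 -0.2701]
142 357 428 [ 0.7751 -0.0815] [ 0.7707 -0.2693]
146 357 429 [ 0.764  -0.0811] [ 0.7595 -0.2711]
150 357 429 [ 0.753  -0.0807] [ 0.7485 -0.2704]
154 357 429 [ 0.742  -0.0802] [ 0.7376 -0.2696]
158 358 429 [ 0.7311 -0.0824] [ 0.7266 -0.2688]
162 357 429 [ 0.7202 -0.0794] [ 0.7157 -0.2681]
166 358 430 [ 0.7093 -0.0815] [ 0.7048 -0.2699]
170 358 430 [ 0.6985 -0.0811] [ 0.694  -0.2691]
174 358 430 [ 0.6878 -0.0807] [ 0.6832 -0.2684]
178 358 430 [ 0.677  -0.0802] [ 0.6725 -0.2676]
182 358 430 [ 0.6663 -0.0798] [ 0.6618 -0.2669]
186 430 430 [ 0.6512 -0.2636] [ 0.6512 -0.2661]
190 359 429 [ 0.645  -0.0815] [ 0.6406 -0.2628]
194 377 426 [ 0.6333 -0.1269] [ 0.6302 -0.2545]
198 392 396 [ 0.6218 -0.1646] [ 0.6215 -0.1773]
202 392 396 [ 0.6113 -0.164 ] [ 0.611  -0.1767]
tin 193.66981506347656 259.7452697753906 8.770988464355469 [0.48320051 0.34964861 0.032     ] 0.022921803935178047
side 295 315 18 13 [0.48349558 0.35923089 0.03      ]
```

View pics/crop0.png

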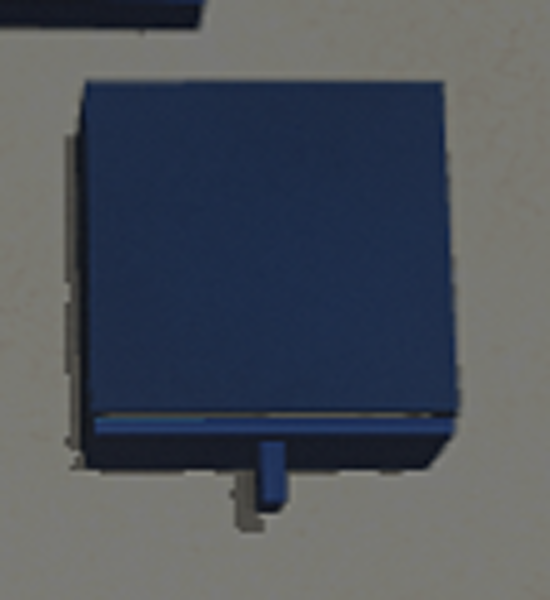

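View pics/crop1.png

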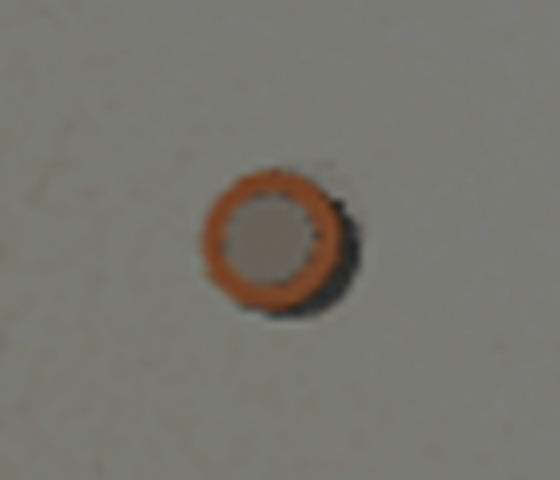

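```bash
python3 - <<'E'
from h import *
from scipy.spatial.transform import Rotation as R
d=load('top0.png'); g=cv2.cvtColor(d['image'],cv2.COLOR_RGB2HSV); im=d['image'].astype(float)
f=im[:,:,0]-im[:,:,2]*1.0   # r-b : bench ~0+, blue negative
f=cv2.GaussianBlur(f,(3,3),0)
def edge(vec,off):
    gr=np.abs(np.gradient(vec)); k=gr.argmax(); w=gr[max(0,k-2):k+3]; i=np.arange(max(0,k-2),max(0,k-2)+len(w)); return off+(w*i).sum()/w.sum()+.0
def fit(P):
    P=np.array(P); l=cv2.fitLine(P.astype(np.float32),cv2.DIST_HUBER,0,.001,.001).ravel(); return l
Rt=[onz(d,edge(f[v,422:440],422),v,.08)[:2] for v in range(122,180)]
Bk=[onz(d,u,edge(f[110:124,u],110),.08)[:2] for u in range(362,424)]
for n,P in(('right',Rt),('back',Bk)):
    l=fit(P); print(n,l, np.degrees(np.arctan2(l[1],l[0])))
V=im.sum(2); V=cv2.GaussianBlur(V,(3,3),0)
Fr=[]
for u in range(362,424):
    col=V[182:192,u]; Fr.append(onz(d,u,182+np.argmax(col),.078)[:2])
l=fit(Fr);print('front bright',l,np.degrees(np.arctan2(l[1],l[0])))
# tab top bright blue
hs=g; m=cv2.inRange(hs,(105,100,70),(125,255,255)); 
print(im[186:210,386:402,2].astype(int))
q=robot.observe(); print(R.from_rotvec(q['orientation']).as_matrix().round(3))
# tin: inner disc
for n,(x0,y0,x1,y1) in(('top0.png',(180,245,210,275)),('side0.png',(290,310,320,340))):
    e=load(n); h=cv2.cvtColor(e['image'],cv2.COLOR_RGB2HSV); o=cv2.inRange(h,(3,100,40),(18,255,255)); r=np.zeros_like(o); r[y0:y1,x0:x1]=255
    cs,hi=cv2.findContours(o&r,cv2.RETR_CCOMP,cv2.CHAIN_APPROX_NONE)
    for c,hh in zip(cs,hi[0]):
        if len(c)>8:
            (u,v),ax,an=cv2.fitEllipse(c); print(n,'hole' if hh[3]>=0 else 'outer',u,v,ax,onz(e,u,v,.032).round(4))
E
```

```text
right [ 0.99966145 -0.02601841  0.75606614 -0.26962236] -1.4909132
back [ 0.01974283  0.9998051   0.8450041  -0.14577468] 88.868744
front bright [ 0.00722529 -0.9999739   0.65276855 -0.17958887] -89.58601
[[ 58  58  58  59  56  51  52  61  72  73  71  72  73  72  72  72]
 [ 85  85  85  85  85  84  85  85  84  84  85  85  84  84  84  84]
 [ 92  91  90  90  91  91  90  89  90  90  89  90  90  89  89  89]
 [102 102 102 101 102 101 102 101 101 100 101 101 101 100 100 101]
 [ 57  57  57  57  57  57  56  56  55  55  55  56  56  56  57  58]
 [ 35  35  36  35  34  33  34  36  35  34  35  34  35  37  35  36]
 [ 37  38  37  37  36  47  81  95  93  94  85  39  35  39  37  37]
 [ 37  36  38  37  35  43  76  90  89  90  82  39  37  38  38  39]
 [ 39  39  38  38  35  43  73  90  88  89  81  40  37  38  39  38]
 [ 38  39  39  37  34  43  73  92  88  89  82  41  36  38  39  37]
 [ 37  37  37  38  33  42  72  92  88  90  83  40  35  36  36  36]
 [ 40  42  43  41  39  41  71  92  90  90  82  42  40  39  41  41]
 [ 74  72  71  63  60  38  65  92  91  89  86  68  69  69  70  69]
 [115  70  70  63  58  3
[... 545 characters left out ...]
 124 121 117 115 116 119 118 115]
 [110  67  70  72  71  68  80 119 121 119 115 115 117 118 115 116]
 [111  69  69  70  70  68  78 118 118 116 115 115 117 117 116 118]]
[[-0.001  0.394 -0.919]
 [ 0.001 -0.919 -0.394]
 [-1.    -0.002  0.   ]]
top0.png outer 193.7053680419922 259.6248474121094 (16.277360916137695, 16.930150985717773) [0.4835 0.3496 0.032 ]
top0.png hole 193.12564086914062 259.405029296875 (12.251534461975098, 12.731560707092285) [0.4841 0.3511 0.032 ]
side0.png outer 303.53631591796875 320.8404235839844 (12.525869369506836, 17.837987899780273) [0.4846 0.3593 0.032 ]
side0.png hole 303.7371826171875 319.7259521484375 (8.73420238494873, 13.019719123840332) [0.4846 0.3551 0.032 ]
```

```bash
python3 - <<'E'
from h import *
d=load('top0.png')
p=onz(d,394.2,203.8,.068);print(p, onz(d,391.8,198,.068)-onz(d,396.6,198,.068))
t=np.radians(-1.3);a=np.array([np.cos(t),np.sin(t),0])
pull=p+.017*a; print('pull',pull,'out',pull-.14*a)
b=onz(d,393,190.3,.076);print('front panel outer top',b, 'expected', (pull+.018*a))
E
```

```text
[ 0.6096324  -0.17119185  0.068     ] [3.02524422e-04 1.23330715e-02 2.22044605e-16]
pull [ 0.62662802 -0.17157753  0.068     ] out [ 0.48666405 -0.16840131  0.068     ]
front panel outer top [ 0.64324352 -0.16881018  0.076     ] expected [ 0.64462339 -0.17198591  0.068     ]
```

Request:
move_arm(
  rows=[
    {"tx": 0.03,"ty": 0.034,"rz": -2.45,"gripper": 0.07},
    {"tx": 0.03,"ty": 0.034,"rz": -2.45},
    {"tx": 0.03,"ty": 0.034,"rz": -2.45},
    {"tx": 0.03,"ty": 0.034,"rz": -2.45},
    {"tx": 0.03,"ty": 0.034,"rz": -2.45},
    {"tx": 0.03,"ty": 0.034,"rz": -2.45},
    {"tx": 0.03,"ty": 0.034,"rz": -2.45},
    {"tx": 0.03,"ty": 0.034,"rz": -2.45},
    {"tx": 0.03,"ty": 0.034,"rz": -2.45},
    {"tx": 0.03,"ty": 0.034,"rz": -2.45},
  ],
  grip_force=25,
)

```text
invalid input at $.rows[0]: expected keys tx, ty, tz, rx, ry, rz, gripper
```

Request:
move_arm(
  rows=[
    {"tx": 0.025,"ty": 0.03,"tz": -0.015},
    {"tx": 0.025,"ty": 0.03,"tz": -0.015},
    {"tx": 0.015,"ty": 0.02,"tz": -0.015},
    {"tx": 0.006,"ty": 0.006,"tz": -0.015},
    {},
  ],
)

```text
invalid input at $.rows[0]: expected keys tx, ty, tz, rx, ry, rz, gripper
```

```bash
python3 - <<'E'
from h import *
from scipy.spatial.transform import Rotation as R
q=robot.observe(); M=R.from_rotvec(q['orientation']).as_matrix(); print(q['time'],q['position'],M.round(3),q['contact_force'],q['qpos'].round(2))
E
```

```text
0.1 [ 0.25576007 -0.59699269  0.21373749] [[-0.001  0.394 -0.919]
 [ 0.001 -0.919 -0.394]
 [-1.    -0.002  0.   ]] [0.758561   0.54151876 0.74419454] [ 1.12  0.47 -0.01  1.6   0.01  1.07 -0.06]
```

All keys are needed.

Request:
move_arm(
  rows=[
    {"tx": 0.03,"ty": 0.034,"tz": 0,"rx": 0,"ry": 0,"rz": -2.45,"gripper": 0.07},
    {"tx": 0.03,"ty": 0.034,"tz": 0,"rx": 0,"ry": 0,"rz": -2.45,"gripper": 0.07},
    {"tx": 0.03,"ty": 0.034,"tz": 0,"rx": 0,"ry": 0,"rz": -2.45,"gripper": 0.07},
    {"tx": 0.03,"ty": 0.034,"tz": 0,"rx": 0,"ry": 0,"rz": -2.45,"gripper": 0.07},
    {"tx": 0.03,"ty": 0.034,"tz": 0,"rx": 0,"ry": 0,"rz": -2.45,"gripper": 0.07},
    {"tx": 0.03,"ty": 0.034,"tz": 0,"rx": 0,"ry": 0,"rz": -2.45,"gripper": 0.07},
    {"tx": 0.03,"ty": 0.034,"tz": 0,"rx": 0,"ry": 0,"rz": -2.45,"gripper": 0.07},
    {"tx": 0.03,"ty": 0.034,"tz": 0,"rx": 0,"ry": 0,"rz": -2.45,"gripper": 0.07},
    {"tx": 0.03,"ty": 0.034,"tz": 0,"rx": 0,"ry": 0,"rz": -2.45,"gripper": 0.07},
    {"tx": 0.03,"ty": 0.034,"tz": 0,"rx": 0,"ry": 0,"rz": -2.45,"gripper": 0.07},
  ],
  grip_force=25,
)

```text
time: 0.93
position: [0.5324, -0.2833, 0.2143]
orientation: [-2.208, 0.028, 2.209]
contact_force: [0.6, -0.8, 0.0]
width: 0.0701
```

Request:
move_arm(
  rows=[
    {"tx": 0.025,"ty": 0.03,"tz": -0.015,"rx": 0,"ry": 0,"rz": 0,"gripper": 0.07},
    {"tx": 0.025,"ty": 0.03,"tz": -0.015,"rx": 0,"ry": 0,"rz": 0,"gripper": 0.07},
    {"tx": 0.015,"ty": 0.02,"tz": -0.015,"rx": 0,"ry": 0,"rz": 0,"gripper": 0.07},
    {"tx": 0.006,"ty": 0.006,"tz": -0.015,"rx": 0,"ry": 0,"rz": 0,"gripper": 0.07},
    {"tx": 0,"ty": 0,"tz": 0,"rx": 0,"ry": 0,"rz": 0,"gripper": 0.07},
    {"tx": 0,"ty": 0,"tz": 0,"rx": 0,"ry": 0,"rz": 0,"gripper": 0.07},
  ],
)

```text
time: 1.43
position: [0.6011, -0.2003, 0.1535]
orientation: [-2.206, 0.026, 2.213]
contact_force: [-0.4, -0.7, -1.0]
width: 0.07
```

```bash
cat > st.py <<'E'
from h import *
from scipy.spatial.transform import Rotation as R
q=robot.observe(); M=R.from_rotvec(q['orientation']).as_matrix(); print(q['time'],q['position'].round(4),'\n',M.round(3),'yaw of y',np.degrees(np.arctan2(M[1,1],M[0,1])),'F',q['contact_force'].round(2),'w',q['width'],q['qpos'].round(2))
E
python3 st.py
```

```text
1.4333 [ 0.6011 -0.2003  0.1535] 
 [[-0.003 -0.023 -1.   ]
 [-0.    -1.     0.023]
 [-1.     0.     0.003]] yaw of y -91.34267240523236 F [-0.41 -0.72 -1.03] w 0.0699961425943333 [ 0.34  0.51 -0.09  1.69  0.06  0.95 -1.37]
```

Request:
move_arm(
  rows=[
    {"tx": 0.0125,"ty": 0.0145,"tz": 0,"rx": 0,"ry": 0,"rz": 0,"gripper": 0.07},
    {"tx": 0.0125,"ty": 0.0145,"tz": 0,"rx": 0,"ry": 0,"rz": 0,"gripper": 0.07},
    {"tx": 0,"ty": 0,"tz": -0.015,"rx": 0,"ry": 0,"rz": 0,"gripper": 0.07},
    {"tx": 0,"ty": 0,"tz": -0.02,"rx": 0,"ry": 0,"rz": 0,"gripper": 0.07},
    {"tx": 0,"ty": 0,"tz": -0.015,"rx": 0,"ry": 0,"rz": 0,"gripper": 0.07},
    {"tx": 0,"ty": 0,"tz": 0,"rx": 0,"ry": 0,"rz": 0,"gripper": 0.07},
    {"tx": 0,"ty": 0,"tz": 0,"rx": 0,"ry": 0,"rz": 0,"gripper": 0.07},
  ],
)

```text
time: 2.02
position: [0.6265, -0.173, 0.1052]
orientation: [-2.208, 0.03, 2.209]
contact_force: [-0.2, -0.8, 0.7]
width: 0.0699
```

```bash
python3 st.py; python3 - <<'E'
from h import *
snap('top','top1.png')
im=cv2.imread('pics/top1.png'); cv2.imwrite('pics/crop2.png',cv2.resize(im[100:225,340:450],None,fx=5,fy=4.8,interpolation=cv2.INTER_CUBIC))
E
```

```text
2.0167 [ 0.6265 -0.173   0.1052] 
 [[-0.001 -0.026 -1.   ]
 [-0.001 -1.     0.026]
 [-1.     0.001  0.001]] yaw of y -91.50962296606917 F [-0.17 -0.79  0.74] w 0.06991778406894447 [ 0.28  0.59 -0.09  1.68  0.07  0.87 -1.43]
```

View pics/crop2.png

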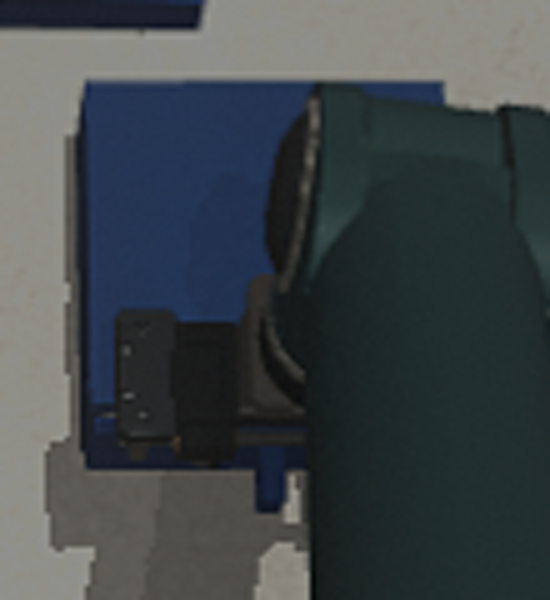

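The arm hides most of the view, but the tab end at crop (270,490) hasn't moved and the gripper is over it. I'll go down and pinch it.

Request:
move_arm(
  rows=[
    {"tx": 0,"ty": 0.0005,"tz": -0.015,"rx": 0,"ry": 0,"rz": 0,"gripper": 0.07},
    {"tx": 0,"ty": 0.0005,"tz": -0.018,"rx": 0,"ry": 0,"rz": 0,"gripper": 0.07},
    {"tx": 0,"ty": 0,"tz": -0.018,"rx": 0,"ry": 0,"rz": 0,"gripper": 0.07},
    {"tx": 0,"ty": 0,"tz": -0.018,"rx": 0,"ry": 0,"rz": 0,"gripper": 0.07},
    {"tx": 0,"ty": 0,"tz": 0,"rx": 0,"ry": 0,"rz": 0,"gripper": 0.07},
    {"tx": 0,"ty": 0,"tz": 0,"rx": 0,"ry": 0,"rz": 0,"gripper": 0.03},
    {"tx": 0,"ty": 0,"tz": 0,"rx": 0,"ry": 0,"rz": 0,"gripper": 0.01},
    {"tx": 0,"ty": 0,"tz": 0,"rx": 0,"ry": 0,"rz": 0,"gripper": 0.0},
    {"tx": 0,"ty": 0,"tz": 0,"rx": 0,"ry": 0,"rz": 0,"gripper": 0.0},
    {"tx": 0,"ty": 0,"tz": 0,"rx": 0,"ry": 0,"rz": 0,"gripper": 0.0},
  ],
)

```text
time: 2.9
position: [0.6281, -0.1695, 0.0369]
orientation: [-2.212, 0.026, 2.208]
contact_force: [-0.8, -0.0, 0.3]
width: 0.0384
```

```bash
python3 st.py
```

```text
2.9 [ 0.6281 -0.1695  0.0369] 
 [[ 0.002 -0.023 -1.   ]
 [-0.    -1.     0.023]
 [-1.     0.    -0.002]] yaw of y -91.31264891360856 F [-0.83 -0.04  0.27] w 0.038434213738751666 [ 0.27  0.68 -0.09  1.71  0.08  0.76 -1.45]
```

Request:
move_arm(
  rows=[
    {"tx": 0,"ty": 0,"tz": 0,"rx": 0,"ry": 0,"rz": 0,"gripper": 0.0},
    {"tx": 0,"ty": 0,"tz": 0,"rx": 0,"ry": 0,"rz": 0,"gripper": 0.0},
    {"tx": 0,"ty": 0,"tz": 0,"rx": 0,"ry": 0,"rz": 0,"gripper": 0.0},
    {"tx": 0,"ty": 0,"tz": 0,"rx": 0,"ry": 0,"rz": 0,"gripper": 0.0},
    {"tx": 0,"ty": 0,"tz": 0,"rx": 0,"ry": 0,"rz": 0,"gripper": 0.0},
    {"tx": 0,"ty": 0,"tz": 0,"rx": 0,"ry": 0,"rz": 0,"gripper": 0.0},
  ],
)

```text
time: 3.4
position: [0.6274, -0.1723, 0.0358]
orientation: [-2.211, 0.031, 2.21]
contact_force: [0.5, -4.2, -0.4]
width: 0.014
```

The grip closed on 14 mm, which is the tab's width. I'll pull along the cabinet axis.

Request:
move_arm(
  rows=[
    {"tx": -0.005,"ty": 0.0001,"tz": 0,"rx": 0,"ry": 0,"rz": 0,"gripper": 0.0},
    {"tx": -0.01,"ty": 0.0002,"tz": 0,"rx": 0,"ry": 0,"rz": 0,"gripper": 0.0},
    {"tx": -0.012,"ty": 0.0003,"tz": 0,"rx": 0,"ry": 0,"rz": 0,"gripper": 0.0},
    {"tx": -0.012,"ty": 0.0003,"tz": 0,"rx": 0,"ry": 0,"rz": 0,"gripper": 0.0},
    {"tx": -0.012,"ty": 0.0003,"tz": 0,"rx": 0,"ry": 0,"rz": 0,"gripper": 0.0},
    {"tx": -0.012,"ty": 0.0003,"tz": 0,"rx": 0,"ry": 0,"rz": 0,"gripper": 0.0},
    {"tx": -0.012,"ty": 0.0003,"tz": 0,"rx": 0,"ry": 0,"rz": 0,"gripper": 0.0},
    {"tx": -0.012,"ty": 0.0003,"tz": 0,"rx": 0,"ry": 0,"rz": 0,"gripper": 0.0},
    {"tx": -0.012,"ty": 0.0003,"tz": 0,"rx": 0,"ry": 0,"rz": 0,"gripper": 0.0},
    {"tx": -0.008,"ty": 0.0002,"tz": 0,"rx": 0,"ry": 0,"rz": 0,"gripper": 0.0},
  ],
)

```text
time: 4.23
position: [0.5198, -0.1696, 0.0358]
orientation: [-2.212, 0.031, 2.209]
contact_force: [1.9, -6.2, -3.8]
width: 0.0141
```

Request:
move_arm(
  rows=[
    {"tx": -0.004,"ty": 0.0001,"tz": 0,"rx": 0,"ry": 0,"rz": 0,"gripper": 0.0},
    {"tx": -0.004,"ty": 0.0001,"tz": 0,"rx": 0,"ry": 0,"rz": 0,"gripper": 0.0},
    {"tx": -0.004,"ty": 0.0001,"tz": 0,"rx": 0,"ry": 0,"rz": 0,"gripper": 0.0},
  ],
)

```text
time: 4.48
position: [0.5086, -0.1694, 0.0358]
orientation: [-2.212, 0.031, 2.209]
contact_force: [1.7, -6.8, -4.7]
width: 0.0139
```

Request:
move_arm(
  rows=[
    {"tx": -0.003,"ty": 0,"tz": 0,"rx": 0,"ry": 0,"rz": 0,"gripper": 0.0},
    {"tx": -0.003,"ty": 0,"tz": 0,"rx": 0,"ry": 0,"rz": 0,"gripper": 0.0},
  ],
)

```text
time: 4.65
position: [0.5027, -0.1692, 0.0358]
orientation: [-2.212, 0.031, 2.209]
contact_force: [1.5, -6.4, -2.5]
width: 0.014
```

Request:
move_arm(
  rows=[
    {"tx": -0.003,"ty": 0,"tz": 0,"rx": 0,"ry": 0,"rz": 0,"gripper": 0.0},
    {"tx": -0.003,"ty": 0,"tz": 0,"rx": 0,"ry": 0,"rz": 0,"gripper": 0.0},
  ],
)

```text
time: 4.82
position: [0.4968, -0.1691, 0.0358]
orientation: [-2.212, 0.03, 2.209]
contact_force: [2.0, -6.5, -1.6]
width: 0.014
```

Request:
move_arm(
  rows=[
    {"tx": -0.002,"ty": 0,"tz": 0,"rx": 0,"ry": 0,"rz": 0,"gripper": 0.0},
    {"tx": -0.002,"ty": 0,"tz": 0,"rx": 0,"ry": 0,"rz": 0,"gripper": 0.0},
  ],
)

```text
time: 4.98
position: [0.4927, -0.169, 0.0358]
orientation: [-2.212, 0.03, 2.209]
contact_force: [2.0, -6.0, -3.7]
width: 0.0139
```

Request:
move_arm(
  rows=[
    {"tx": -0.002,"ty": 0,"tz": 0,"rx": 0,"ry": 0,"rz": 0,"gripper": 0.0},
    {"tx": -0.001,"ty": 0,"tz": 0,"rx": 0,"ry": 0,"rz": 0,"gripper": 0.0},
  ],
)

```text
time: 5.15
position: [0.4896, -0.1689, 0.0358]
orientation: [-2.212, 0.03, 2.209]
contact_force: [1.9, -6.1, -3.5]
width: 0.014
```

Request:
move_arm(
  rows=[
    {"tx": -0.0015,"ty": 0,"tz": 0,"rx": 0,"ry": 0,"rz": 0,"gripper": 0.0},
    {"tx": -0.001,"ty": 0,"tz": 0,"rx": 0,"ry": 0,"rz": 0,"gripper": 0.0},
  ],
)

```text
time: 5.32
position: [0.4893, -0.1689, 0.0358]
orientation: [-2.217, 0.03, 2.204]
contact_force: [7.6, -6.3, -12.5]
width: 0.0136
```

Request:
move_arm(
  rows=[
    {"tx": -0.0015,"ty": 0,"tz": 0,"rx": 0,"ry": 0,"rz": 0,"gripper": 0.0},
    {"tx": -0.001,"ty": 0,"tz": 0,"rx": 0,"ry": 0,"rz": 0,"gripper": 0.0},
  ],
)

```text
time: 5.48
position: [0.4893, -0.1689, 0.0359]
orientation: [-2.223, 0.03, 2.199]
contact_force: [14.4, -6.7, -18.8]
width: 0.0135
```

It hit the stop after about 138 mm, which fits a drawer that started 2 mm out. I'll ease the load and release.

Request:
move_arm(
  rows=[
    {"tx": 0.003,"ty": 0,"tz": 0,"rx": 0,"ry": 0,"rz": 0,"gripper": 0.0},
    {"tx": 0,"ty": 0,"tz": 0,"rx": 0,"ry": 0,"rz": 0,"gripper": 0.0},
    {"tx": 0,"ty": 0,"tz": 0,"rx": 0,"ry": 0,"rz": 0,"gripper": 0.06},
    {"tx": 0,"ty": 0,"tz": 0,"rx": 0,"ry": 0,"rz": 0,"gripper": 0.06},
    {"tx": 0,"ty": 0,"tz": 0,"rx": 0,"ry": 0,"rz": 0,"gripper": 0.06},
    {"tx": 0,"ty": 0,"tz": 0,"rx": 0,"ry": 0,"rz": 0,"gripper": 0.06},
    {"tx": 0,"ty": 0,"tz": 0,"rx": 0,"ry": 0,"rz": 0,"gripper": 0.06},
  ],
)

```text
time: 6.07
position: [0.4873, -0.166, 0.0357]
orientation: [-2.21, 0.025, 2.21]
contact_force: [-0.5, -0.1, 0.3]
width: 0.0445
```

```bash
python3 st.py
```

```text
6.0667 [ 0.4873 -0.166   0.0357] 
 [[-0.    -0.022 -1.   ]
 [ 0.    -1.     0.022]
 [-1.    -0.     0.   ]] yaw of y -91.28504994431142 F [-0.53 -0.06  0.26] w 0.04448492727008477 [ 0.34  0.51 -0.1   2.04  0.09  0.59 -1.41]
```

Request:
move_arm(
  rows=[
    {"tx": 0,"ty": 0,"tz": 0.012,"rx": 0,"ry": 0,"rz": 0,"gripper": 0.06},
    {"tx": 0,"ty": 0,"tz": 0.025,"rx": 0,"ry": 0,"rz": 0,"gripper": 0.06},
    {"tx": 0,"ty": 0,"tz": 0.03,"rx": 0,"ry": 0,"rz": 0,"gripper": 0.06},
    {"tx": 0,"ty": 0,"tz": 0.03,"rx": 0,"ry": 0,"rz": 0,"gripper": 0.07},
    {"tx": 0,"ty": 0.01,"tz": 0.03,"rx": 0,"ry": 0,"rz": 0,"gripper": 0.08},
    {"tx": 0,"ty": 0.02,"tz": 0.02,"rx": 0,"ry": 0,"rz": 0,"gripper": 0.08},
    {"tx": 0,"ty": 0.03,"tz": 0,"rx": 0,"ry": 0,"rz": 0,"gripper": 0.08},
    {"tx": 0,"ty": 0.035,"tz": 0,"rx": 0,"ry": 0,"rz": 0,"gripper": 0.08},
    {"tx": 0,"ty": 0.035,"tz": 0,"rx": 0,"ry": 0,"rz": 0,"gripper": 0.08},
    {"tx": 0,"ty": 0.035,"tz": 0,"rx": 0,"ry": 0,"rz": 0,"gripper": 0.08},
  ],
)

```text
time: 6.9
position: [0.4872, 0.0, 0.1841]
orientation: [-2.211, 0.026, 2.208]
contact_force: [-0.1, -0.1, 0.2]
width: 0.0799
```

Request:
move_arm(
  rows=[
    {"tx": 0,"ty": 0.035,"tz": 0,"rx": 0,"ry": 0,"rz": 0,"gripper": 0.085},
    {"tx": 0,"ty": 0.035,"tz": 0,"rx": 0,"ry": 0,"rz": 0,"gripper": 0.085},
    {"tx": 0,"ty": 0.035,"tz": 0,"rx": 0,"ry": 0,"rz": 0,"gripper": 0.085},
    {"tx": 0,"ty": 0.035,"tz": 0,"rx": 0,"ry": 0,"rz": 0,"gripper": 0.085},
    {"tx": 0,"ty": 0.035,"tz": 0,"rx": 0,"ry": 0,"rz": 0,"gripper": 0.085},
    {"tx": 0,"ty": 0.035,"tz": 0,"rx": 0,"ry": 0,"rz": 0,"gripper": 0.085},
    {"tx": 0,"ty": 0.03,"tz": 0,"rx": 0,"ry": 0,"rz": 0,"gripper": 0.085},
    {"tx": 0,"ty": 0.02,"tz": 0,"rx": 0,"ry": 0,"rz": 0,"gripper": 0.085},
    {"tx": 0,"ty": 0,"tz": 0,"rx": 0,"ry": 0,"rz": 0,"gripper": 0.085},
    {"tx": 0,"ty": 0,"tz": 0,"rx": 0,"ry": 0,"rz": 0,"gripper": 0.085},
  ],
)

```text
time: 7.73
position: [0.4869, 0.2596, 0.1833]
orientation: [-2.211, 0.022, 2.211]
contact_force: [0.5, -0.1, 0.4]
width: 0.0852
```

```bash
python3 st.py; python3 - <<'E'
from h import *
snap('top','top2.png');snap('side','side2.png')
E
```

```text
7.7333 [0.4869 0.2596 0.1833] 
 [[ 0.   -0.02 -1.  ]
 [-0.   -1.    0.02]
 [-1.    0.   -0.  ]] yaw of y -91.15843489443245 F [ 0.52 -0.1   0.37] w 0.08517714717960484 [-0.29  0.37 -0.33  1.86  0.14  0.94 -2.27]
```

View pics/top2.png

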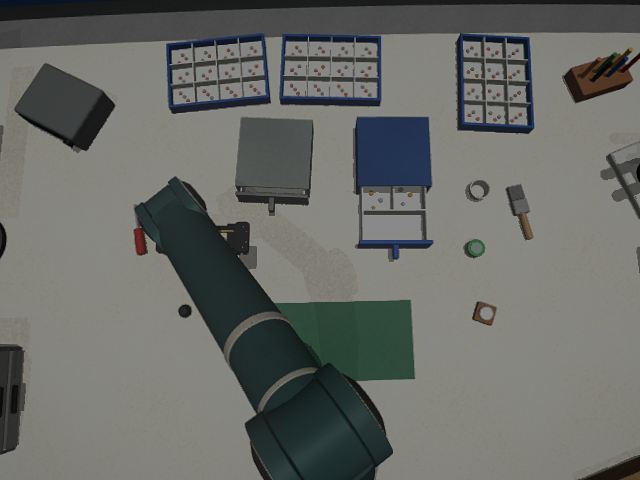

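View pics/side2.png

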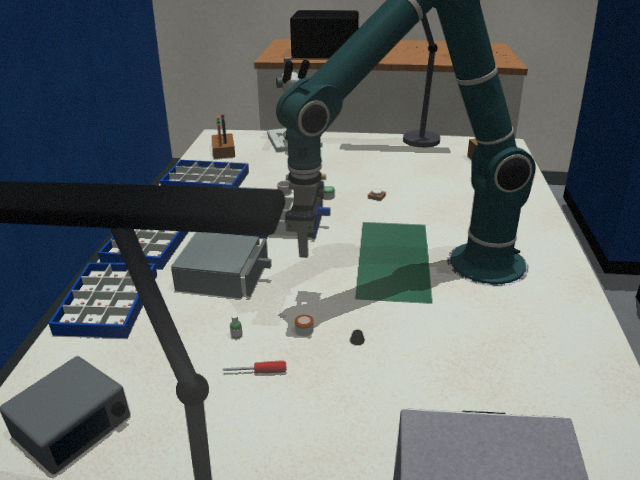

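The drawer is out: its tab is at (395,251) and the empty front bay at about (393,228). The tin hasn't moved in the side view (304,324). I'll go over the tin and down.

Request:
move_arm(
  rows=[
    {"tx": -0.001,"ty": 0.03,"tz": 0,"rx": 0,"ry": 0,"rz": 0,"gripper": 0.091},
    {"tx": -0.001,"ty": 0.03,"tz": 0,"rx": 0,"ry": 0,"rz": 0,"gripper": 0.091},
    {"tx": -0.001,"ty": 0.02,"tz": -0.01,"rx": 0,"ry": 0,"rz": 0,"gripper": 0.091},
    {"tx": 0,"ty": 0.0115,"tz": -0.02,"rx": 0,"ry": 0,"rz": 0,"gripper": 0.091},
    {"tx": 0,"ty": 0,"tz": -0.025,"rx": 0,"ry": 0,"rz": 0,"gripper": 0.091},
    {"tx": 0,"ty": 0,"tz": -0.025,"rx": 0,"ry": 0,"rz": 0,"gripper": 0.091},
    {"tx": 0,"ty": 0,"tz": -0.02,"rx": 0,"ry": 0,"rz": 0,"gripper": 0.091},
    {"tx": 0,"ty": 0,"tz": -0.01,"rx": 0,"ry": 0,"rz": 0,"gripper": 0.091},
    {"tx": 0,"ty": 0,"tz": 0,"rx": 0,"ry": 0,"rz": 0,"gripper": 0.091},
  ],
)

```text
time: 8.58
position: [0.4838, 0.3475, 0.0706]
orientation: [-2.207, 0.031, 2.214]
contact_force: [0.0, 0.2, -0.3]
width: 0.0908
```

```bash
python3 st.py; python3 - <<'E'
from h import *
snap('side','side3.png'); im=cv2.imread('pics/side3.png'); cv2.imwrite('pics/crop3.png',cv2.resize(im[230:350,240:370],None,fx=5,fy=5,interpolation=cv2.INTER_CUBIC))
d=load('top2.png'); im=cv2.imread('pics/top2.png'); cv2.imwrite('pics/crop4.png',cv2.resize(im[170:265,345:445],None,fx=6,fy=6,interpolation=cv2.INTER_CUBIC))
E
```

```text
8.5833 [0.4838 0.3475 0.0706] 
 [[-0.003 -0.025 -1.   ]
 [-0.003 -1.     0.025]
 [-1.     0.003  0.003]] yaw of y -91.4265719755111 F [ 0.05  0.15 -0.26] w 0.09078188686881201 [-0.45  0.58 -0.3   1.82  0.23  0.77 -2.47]
```

View pics/crop3.png

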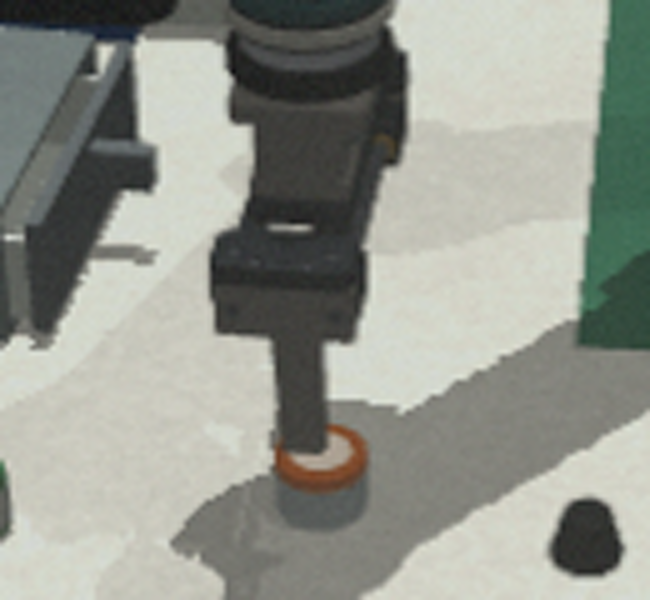

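View pics/crop4.png

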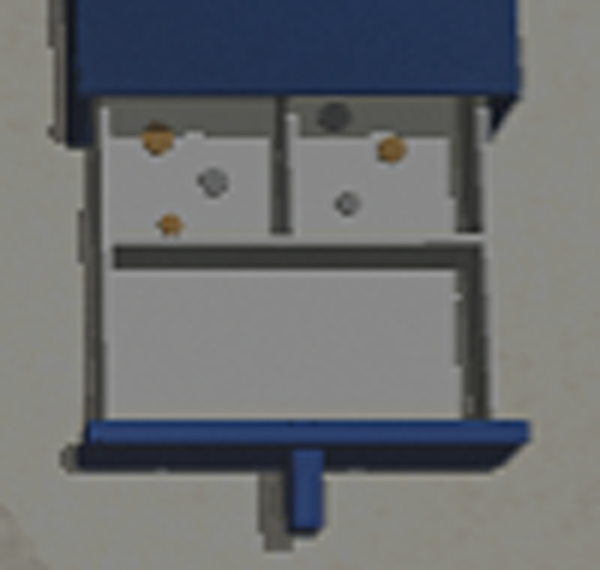

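```bash
python3 - <<'E'
from h import *
d=load('side3.png')
for P in [(.4838,.3475+.05,.0706),(.4838,.3475+.06,.0706),(.484,.352,.032),(.484,.352,0.0),(.484,.375,0.0)]: print(P,proj(d,P).round(1))
o=cv2.inRange(cv2.cvtColor(d['image'],cv2.COLOR_RGB2HSV),(3,100,40),(18,255,255)); ys,xs=np.where(o[305:345,285:325]); print(xs.min()+285,xs.max()+285)
print(onz(d,304.1,322.6,.032))
# bay corners, top2 crop scale 6 origin (345,170)
d=load('top2.png'); c=lambda x,y,z:onz(d,345+x/6-.5,170+y/6-.5,z)
print('tabend',c(306,533,.068),'wall back bottom L/R', c(112,268,.012),c(458,268,.012),'front panel top outer',c(306,445,.076))
E
```

```text
(0.4838, 0.39749999999999996, 0.0706) [301.2 318. ]
(0.4838, 0.4075, 0.0706) [300.6 320.7]
(0.484, 0.352, 0.032) [304.2 319. ]
(0.484, 0.352, 0.0) [304.5 329.3]
(0.484, 0.375, 0.0) [303.2 335.4]
295 312
[0.48232116 0.36583705 0.032     ]
tabend [ 0.46851529 -0.16703513  0.068     ] wall back bottom L/R [ 0.59806606 -0.09549231  0.012     ] [ 0.59423911 -0.24939275  0.012     ] front panel top outer [ 0.50439928 -0.16778309  0.076     ]
```

Request:
move_arm(
  rows=[
    {"tx": 0,"ty": 0.003,"tz": -0.015,"rx": 0,"ry": 0,"rz": 0,"gripper": 0.091},
    {"tx": 0,"ty": 0.001,"tz": -0.015,"rx": 0,"ry": 0,"rz": 0,"gripper": 0.091},
    {"tx": 0,"ty": 0,"tz": -0.015,"rx": 0,"ry": 0,"rz": 0,"gripper": 0.091},
    {"tx": 0,"ty": 0,"tz": -0.01,"rx": 0,"ry": 0,"rz": 0,"gripper": 0.091},
    {"tx": 0,"ty": 0,"tz": -0.005,"rx": 0,"ry": 0,"rz": 0,"gripper": 0.091},
    {"tx": 0,"ty": 0,"tz": -0.003,"rx": 0,"ry": 0,"rz": 0,"gripper": 0.091},
    {"tx": 0,"ty": 0,"tz": 0,"rx": 0,"ry": 0,"rz": 0,"gripper": 0.091},
    {"tx": 0,"ty": 0,"tz": 0,"rx": 0,"ry": 0,"rz": 0,"gripper": 0.091},
  ],
  grip_force=15,
)

```text
time: 9.3
position: [0.4848, 0.3545, 0.0103]
orientation: [-2.211, 0.025, 2.209]
contact_force: [0.4, 0.7, 0.0]
width: 0.0909
```

Request:
move_arm(
  rows=[
    {"tx": -0.0005,"ty": -0.002,"tz": -0.0045,"rx": 0,"ry": 0,"rz": 0,"gripper": 0.091},
    {"tx": 0,"ty": 0,"tz": 0,"rx": 0,"ry": 0,"rz": 0,"gripper": 0.06},
    {"tx": 0,"ty": 0,"tz": 0,"rx": 0,"ry": 0,"rz": 0,"gripper": 0.055},
    {"tx": 0,"ty": 0,"tz": 0,"rx": 0,"ry": 0,"rz": 0,"gripper": 0.05},
    {"tx": 0,"ty": 0,"tz": 0,"rx": 0,"ry": 0,"rz": 0,"gripper": 0.045},
    {"tx": 0,"ty": 0,"tz": 0,"rx": 0,"ry": 0,"rz": 0,"gripper": 0.035},
    {"tx": 0,"ty": 0,"tz": 0,"rx": 0,"ry": 0,"rz": 0,"gripper": 0.035},
    {"tx": 0,"ty": 0,"tz": 0,"rx": 0,"ry": 0,"rz": 0,"gripper": 0.035},
    {"tx": 0,"ty": 0,"tz": 0,"rx": 0,"ry": 0,"rz": 0,"gripper": 0.035},
    {"tx": 0,"ty": 0,"tz": 0,"rx": 0,"ry": 0,"rz": 0,"gripper": 0.035},
  ],
)

```text
time: 10.13
position: [0.4839, 0.3521, 0.0053]
orientation: [-2.21, 0.025, 2.21]
contact_force: [-0.1, -0.0, 0.3]
width: 0.0458
```

```bash
python3 st.py
```

```text
10.1333 [0.4839 0.3521 0.0053] 
 [[-0.    -0.023 -1.   ]
 [-0.    -1.     0.023]
 [-1.     0.     0.   ]] yaw of y -91.31060667058108 F [-0.13 -0.05  0.25] w 0.045761482675318654 [-0.48  0.68 -0.27  1.84  0.27  0.66 -2.51]
```

Request:
move_arm(
  rows=[
    {"tx": 0,"ty": 0,"tz": 0,"rx": 0,"ry": 0,"rz": 0,"gripper": 0.035},
    {"tx": 0,"ty": 0,"tz": 0.005,"rx": 0,"ry": 0,"rz": 0,"gripper": 0.035},
    {"tx": 0,"ty": 0,"tz": 0.015,"rx": 0,"ry": 0,"rz": 0,"gripper": 0.035},
    {"tx": 0,"ty": 0,"tz": 0.025,"rx": 0,"ry": 0,"rz": 0,"gripper": 0.035},
    {"tx": 0,"ty": 0,"tz": 0.025,"rx": 0,"ry": 0,"rz": 0,"gripper": 0.035},
    {"tx": 0,"ty": 0,"tz": 0.025,"rx": 0,"ry": 0,"rz": 0,"gripper": 0.035},
    {"tx": 0,"ty": -0.005,"tz": 0.025,"rx": 0,"ry": 0,"rz": 0,"gripper": 0.035},
    {"tx": 0,"ty": -0.01,"tz": 0.02,"rx": 0,"ry": 0,"rz": 0,"gripper": 0.035},
    {"tx": 0,"ty": -0.018,"tz": 0.01,"rx": 0,"ry": 0,"rz": 0,"gripper": 0.035},
    {"tx": 0,"ty": -0.022,"tz": 0.005,"rx": 0,"ry": 0,"rz": 0,"gripper": 0.035},
  ],
)

```text
time: 10.97
position: [0.4843, 0.2985, 0.1627]
orientation: [-2.213, 0.02, 2.206]
contact_force: [-0.1, -0.7, -0.3]
width: 0.0459
```

Request:
move_arm(
  rows=[
    {"tx": 0.003,"ty": -0.024,"tz": 0,"rx": 0,"ry": 0,"rz": 0,"gripper": 0.035},
    {"tx": 0.003,"ty": -0.024,"tz": 0,"rx": 0,"ry": 0,"rz": 0,"gripper": 0.035},
    {"tx": 0.003,"ty": -0.024,"tz": 0,"rx": 0,"ry": 0,"rz": 0,"gripper": 0.035},
    {"tx": 0.003,"ty": -0.024,"tz": 0,"rx": 0,"ry": 0,"rz": 0,"gripper": 0.035},
    {"tx": 0.003,"ty": -0.024,"tz": 0,"rx": 0,"ry": 0,"rz": 0,"gripper": 0.035},
    {"tx": 0.003,"ty": -0.024,"tz": 0,"rx": 0,"ry": 0,"rz": 0,"gripper": 0.035},
    {"tx": 0.003,"ty": -0.024,"tz": 0,"rx": 0,"ry": 0,"rz": 0,"gripper": 0.035},
    {"tx": 0.003,"ty": -0.024,"tz": 0,"rx": 0,"ry": 0,"rz": 0,"gripper": 0.035},
    {"tx": 0.003,"ty": -0.024,"tz": 0,"rx": 0,"ry": 0,"rz": 0,"gripper": 0.035},
    {"tx": 0.003,"ty": -0.024,"tz": 0,"rx": 0,"ry": 0,"rz": 0,"gripper": 0.035},
  ],
)

```text
time: 11.8
position: [0.5138, 0.056, 0.1606]
orientation: [-2.21, 0.025, 2.21]
contact_force: [-0.1, 1.0, -0.8]
width: 0.0457
```

```bash
python3 st.py
```

```text
11.8 [0.5138 0.056  0.1606] 
 [[ 0.    -0.023 -1.   ]
 [ 0.    -1.     0.023]
 [-1.    -0.    -0.   ]] yaw of y -91.29989894778254 F [-0.13  1.03 -0.82] w 0.04574172525235663 [ 0.05  0.33 -0.27  1.96  0.11  0.86 -1.87]
```

Remaining: +0.0417 in x and -0.227 in y.

Request:
move_arm(
  rows=[
    {"tx": 0.004,"ty": -0.025,"tz": 0,"rx": 0,"ry": 0,"rz": 0,"gripper": 0.035},
    {"tx": 0.004,"ty": -0.025,"tz": 0,"rx": 0,"ry": 0,"rz": 0,"gripper": 0.035},
    {"tx": 0.004,"ty": -0.025,"tz": 0,"rx": 0,"ry": 0,"rz": 0,"gripper": 0.035},
    {"tx": 0.004,"ty": -0.025,"tz": 0,"rx": 0,"ry": 0,"rz": 0,"gripper": 0.035},
    {"tx": 0.004,"ty": -0.025,"tz": 0,"rx": 0,"ry": 0,"rz": 0,"gripper": 0.035},
    {"tx": 0.004,"ty": -0.025,"tz": 0,"rx": 0,"ry": 0,"rz": 0,"gripper": 0.035},
    {"tx": 0.004,"ty": -0.025,"tz": 0,"rx": 0,"ry": 0,"rz": 0,"gripper": 0.035},
    {"tx": 0.004,"ty": -0.025,"tz": 0,"rx": 0,"ry": 0,"rz": 0,"gripper": 0.035},
    {"tx": 0.004,"ty": -0.018,"tz": 0,"rx": 0,"ry": 0,"rz": 0,"gripper": 0.035},
    {"tx": 0.004,"ty": -0.008,"tz": 0,"rx": 0,"ry": 0,"rz": 0,"gripper": 0.035},
  ],
)

```text
time: 12.63
position: [0.5536, -0.1723, 0.1604]
orientation: [-2.209, 0.031, 2.209]
contact_force: [-0.0, -0.1, -0.3]
width: 0.0458
```

Request:
move_arm(
  rows=[
    {"tx": 0,"ty": 0,"tz": 0,"rx": 0,"ry": 0,"rz": 0,"gripper": 0.035},
    {"tx": 0,"ty": 0,"tz": 0,"rx": 0,"ry": 0,"rz": 0,"gripper": 0.035},
    {"tx": 0,"ty": 0,"tz": 0,"rx": 0,"ry": 0,"rz": 0,"gripper": 0.035},
  ],
)

```text
time: 12.88
position: [0.5538, -0.1669, 0.1602]
orientation: [-2.21, 0.022, 2.211]
contact_force: [1.0, 1.4, -0.8]
width: 0.046
```

```bash
python3 st.py;  python3 - <<'E'
from h import *
snap('side','side4.png'); snap('top','top4.png')
a=cv2.imread('pics/side4.png')[140:290,200:360]; b=cv2.imread('pics/top4.png')[150:270,330:460]
cv2.imwrite('pics/c4.png',np.hstack([cv2.resize(a,(400,400)),cv2.resize(b,(400,400))]))
E
```

```text
12.8833 [ 0.5538 -0.1669  0.1602] 
 [[-0.    -0.021 -1.   ]
 [ 0.001 -1.     0.021]
 [-1.    -0.001  0.   ]] yaw of y -91.18612698012411 F [ 1.03  1.43 -0.82] w 0.04599510876472329 [ 0.37  0.42 -0.17  1.82  0.09  0.91 -1.43]
```

View pics/c4.png

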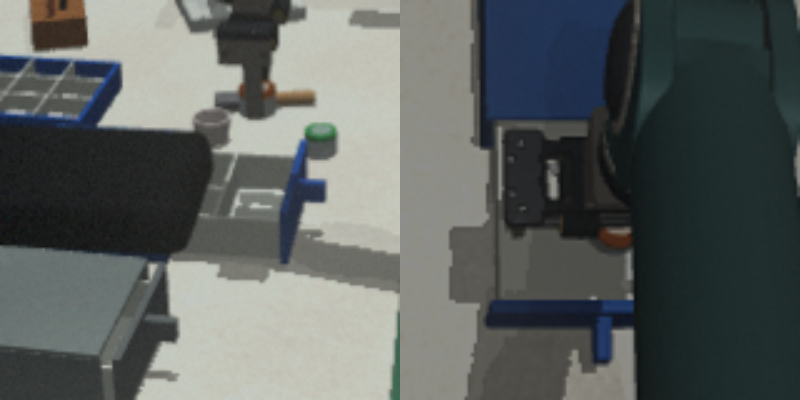

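The tin is held level above the front bay in both views. I'll lower it in stages.

Request:
move_arm(
  rows=[
    {"tx": 0.0015,"ty": -0.002,"tz": -0.01,"rx": 0,"ry": 0,"rz": 0,"gripper": 0.035},
    {"tx": 0,"ty": -0.002,"tz": -0.02,"rx": 0,"ry": 0,"rz": 0,"gripper": 0.035},
    {"tx": 0,"ty": 0,"tz": -0.02,"rx": 0,"ry": 0,"rz": 0,"gripper": 0.035},
    {"tx": 0,"ty": 0,"tz": -0.02,"rx": 0,"ry": 0,"rz": 0,"gripper": 0.035},
    {"tx": 0,"ty": 0,"tz": -0.02,"rx": 0,"ry": 0,"rz": 0,"gripper": 0.035},
    {"tx": 0,"ty": 0,"tz": -0.015,"rx": 0,"ry": 0,"rz": 0,"gripper": 0.035},
    {"tx": 0,"ty": 0,"tz": -0.01,"rx": 0,"ry": 0,"rz": 0,"gripper": 0.035},
    {"tx": 0,"ty": 0,"tz": -0.005,"rx": 0,"ry": 0,"rz": 0,"gripper": 0.035},
    {"tx": 0,"ty": 0,"tz": 0,"rx": 0,"ry": 0,"rz": 0,"gripper": 0.035},
    {"tx": 0,"ty": 0,"tz": 0,"rx": 0,"ry": 0,"rz": 0,"gripper": 0.035},
  ],
)

```text
time: 13.82
position: [0.5558, -0.1728, 0.0405]
orientation: [-2.211, 0.025, 2.21]
contact_force: [0.5, -0.8, -0.0]
width: 0.0456
```

```bash
python3 st.py;  python3 - <<'E'
from h import *
snap('side','side5.png'); a=cv2.imread('pics/side5.png')[150:260,240:350]
cv2.imwrite('pics/c5.png',cv2.resize(a,(600,600),interpolation=cv2.INTER_CUBIC))
E
```

```text
13.8167 [ 0.5558 -0.1728  0.0405] 
 [[ 0.    -0.023 -1.   ]
 [-0.    -1.     0.023]
 [-1.     0.    -0.   ]] yaw of y -91.29315490030169 F [ 0.48 -0.81 -0.02] w 0.045596927677436755 [ 0.36  0.59 -0.15  1.88  0.13  0.68 -1.46]
```

View pics/c5.png

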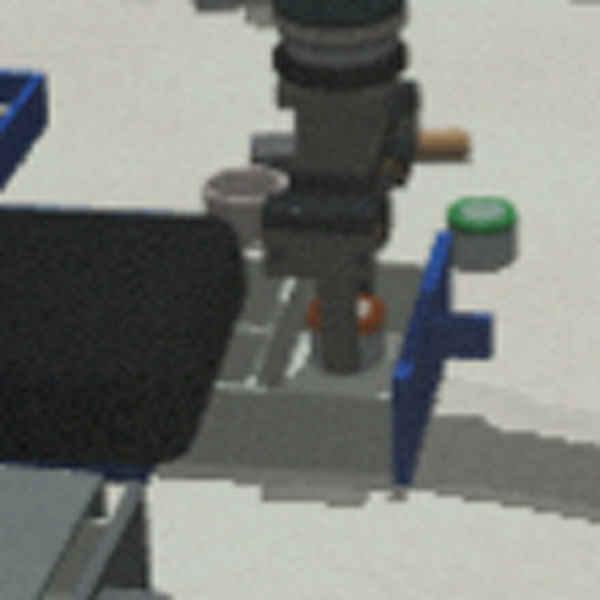

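The tin is inside the bay, clear of the divider and the front. It needs to go about 23 mm further down, slowly, to TCP z of about 0.0173.

Request:
move_arm(
  rows=[
    {"tx": 0,"ty": 0.001,"tz": -0.006,"rx": 0,"ry": 0,"rz": 0,"gripper": 0.035},
    {"tx": 0,"ty": 0,"tz": -0.006,"rx": 0,"ry": 0,"rz": 0,"gripper": 0.035},
    {"tx": 0,"ty": 0,"tz": -0.004,"rx": 0,"ry": 0,"rz": 0,"gripper": 0.035},
    {"tx": 0,"ty": 0,"tz": -0.003,"rx": 0,"ry": 0,"rz": 0,"gripper": 0.035},
    {"tx": 0,"ty": 0,"tz": 0,"rx": 0,"ry": 0,"rz": 0,"gripper": 0.035},
    {"tx": 0,"ty": 0,"tz": 0,"rx": 0,"ry": 0,"rz": 0,"gripper": 0.035},
  ],
)

```text
time: 14.37
position: [0.5553, -0.1719, 0.021]
orientation: [-2.209, 0.025, 2.21]
contact_force: [0.1, 0.3, -0.3]
width: 0.0455
```

Request:
move_arm(
  rows=[
    {"tx": 0,"ty": 0,"tz": -0.0015,"rx": 0,"ry": 0,"rz": 0,"gripper": 0.035},
    {"tx": 0,"ty": 0,"tz": 0,"rx": 0,"ry": 0,"rz": 0,"gripper": 0.035},
  ],
)

```text
time: 14.53
position: [0.5555, -0.1719, 0.0197]
orientation: [-2.21, 0.025, 2.21]
contact_force: [0.6, -0.2, -0.8]
width: 0.0458
```

Request:
move_arm(
  rows=[
    {"tx": 0,"ty": 0,"tz": -0.001,"rx": 0,"ry": 0,"rz": 0,"gripper": 0.035},
    {"tx": 0,"ty": 0,"tz": 0,"rx": 0,"ry": 0,"rz": 0,"gripper": 0.035},
  ],
)

```text
time: 14.7
position: [0.5554, -0.1719, 0.0187]
orientation: [-2.21, 0.025, 2.21]
contact_force: [-0.4, -0.3, -0.5]
width: 0.0456
```

Request:
move_arm(
  rows=[
    {"tx": 0,"ty": 0,"tz": -0.0005,"rx": 0,"ry": 0,"rz": 0,"gripper": 0.035},
    {"tx": 0,"ty": 0,"tz": -0.0005,"rx": 0,"ry": 0,"rz": 0,"gripper": 0.035},
    {"tx": 0,"ty": 0,"tz": 0,"rx": 0,"ry": 0,"rz": 0,"gripper": 0.035},
  ],
)

```text
time: 14.95
position: [0.5554, -0.1719, 0.0177]
orientation: [-2.21, 0.025, 2.21]
contact_force: [-0.2, -0.7, -0.6]
width: 0.0458
```

Request:
move_arm(
  rows=[
    {"tx": 0,"ty": 0,"tz": -0.0005,"rx": 0,"ry": 0,"rz": 0,"gripper": 0.035},
    {"tx": 0,"ty": 0,"tz": 0,"rx": 0,"ry": 0,"rz": 0,"gripper": 0.035},
  ],
)

```text
time: 15.12
position: [0.5555, -0.172, 0.0173]
orientation: [-2.21, 0.025, 2.21]
contact_force: [-0.4, -0.2, -1.5]
width: 0.0457
```

Request:
move_arm(
  rows=[
    {"tx": 0,"ty": 0,"tz": -0.0005,"rx": 0,"ry": 0,"rz": 0,"gripper": 0.035},
    {"tx": 0,"ty": 0,"tz": 0,"rx": 0,"ry": 0,"rz": 0,"gripper": 0.035},
  ],
)

```text
time: 15.28
position: [0.5557, -0.1719, 0.0172]
orientation: [-2.21, 0.025, 2.21]
contact_force: [-0.8, 0.8, 4.7]
width: 0.0457
```

The force shows the tin touching the floor at 0.0172, where it was expected. I'll release gently.

Request:
move_arm(
  rows=[
    {"tx": 0,"ty": 0,"tz": 0,"rx": 0,"ry": 0,"rz": 0,"gripper": 0.048},
    {"tx": 0,"ty": 0,"tz": 0,"rx": 0,"ry": 0,"rz": 0,"gripper": 0.052},
    {"tx": 0,"ty": 0,"tz": 0,"rx": 0,"ry": 0,"rz": 0,"gripper": 0.06},
    {"tx": 0,"ty": 0,"tz": 0,"rx": 0,"ry": 0,"rz": 0,"gripper": 0.068},
    {"tx": 0,"ty": 0,"tz": 0,"rx": 0,"ry": 0,"rz": 0,"gripper": 0.068},
    {"tx": 0,"ty": 0,"tz": 0,"rx": 0,"ry": 0,"rz": 0,"gripper": 0.068},
    {"tx": 0,"ty": 0,"tz": 0,"rx": 0,"ry": 0,"rz": 0,"gripper": 0.068},
  ],
)

```text
time: 15.87
position: [0.5554, -0.1719, 0.0166]
orientation: [-2.21, 0.025, 2.21]
contact_force: [-0.1, 0.1, 0.3]
width: 0.0682
```

```bash
python3 st.py
```

```text
15.8667 [ 0.5554 -0.1719  0.0166] 
 [[-0.    -0.023 -1.   ]
 [ 0.    -1.     0.023]
 [-1.    -0.     0.   ]] yaw of y -91.31384522982755 F [-0.14  0.13  0.3 ] w 0.06816764028192018 [ 0.35  0.63 -0.14  1.89  0.14  0.64 -1.47]
```

Next I lift straight up, then move off to the middle at height to clear the view.

Request:
move_arm(
  rows=[
    {"tx": 0,"ty": 0,"tz": 0.006,"rx": 0,"ry": 0,"rz": 0,"gripper": 0.068},
    {"tx": 0,"ty": 0,"tz": 0.012,"rx": 0,"ry": 0,"rz": 0,"gripper": 0.068},
    {"tx": 0,"ty": 0,"tz": 0.02,"rx": 0,"ry": 0,"rz": 0,"gripper": 0.068},
    {"tx": 0,"ty": 0,"tz": 0.025,"rx": 0,"ry": 0,"rz": 0,"gripper": 0.068},
    {"tx": 0,"ty": 0,"tz": 0.025,"rx": 0,"ry": 0,"rz": 0,"gripper": 0.068},
    {"tx": 0,"ty": 0,"tz": 0.03,"rx": 0,"ry": 0,"rz": 0,"gripper": 0.068},
    {"tx": 0,"ty": 0,"tz": 0.03,"rx": 0,"ry": 0,"rz": 0,"gripper": 0.068},
    {"tx": 0,"ty": 0,"tz": 0.03,"rx": 0,"ry": 0,"rz": 0,"gripper": 0.068},
    {"tx": -0.01,"ty": 0.01,"tz": 0.01,"rx": 0,"ry": 0,"rz": 0,"gripper": 0.068},
    {"tx": -0.01,"ty": 0.02,"tz": 0,"rx": 0,"ry": 0,"rz": 0,"gripper": 0.068},
  ],
)

```text
time: 16.7
position: [0.5374, -0.1445, 0.2095]
orientation: [-2.218, 0.033, 2.201]
contact_force: [-0.6, 1.0, -0.4]
width: 0.068
```

Request:
move_arm(
  rows=[
    {"tx": -0.01,"ty": 0.025,"tz": 0,"rx": 0,"ry": 0,"rz": 0,"gripper": 0.068},
    {"tx": -0.01,"ty": 0.025,"tz": 0,"rx": 0,"ry": 0,"rz": 0,"gripper": 0.068},
    {"tx": -0.01,"ty": 0.025,"tz": 0,"rx": 0,"ry": 0,"rz": 0,"gripper": 0.068},
    {"tx": -0.01,"ty": 0.025,"tz": 0,"rx": 0,"ry": 0,"rz": 0,"gripper": 0.068},
    {"tx": 0,"ty": 0.025,"tz": 0,"rx": 0,"ry": 0,"rz": 0,"gripper": 0.068},
    {"tx": 0,"ty": 0.025,"tz": 0,"rx": 0,"ry": 0,"rz": 0,"gripper": 0.068},
    {"tx": 0,"ty": 0.025,"tz": 0,"rx": 0,"ry": 0,"rz": 0,"gripper": 0.068},
    {"tx": 0,"ty": 0.025,"tz": 0,"rx": 0,"ry": 0,"rz": 0,"gripper": 0.068},
    {"tx": 0,"ty": 0.02,"tz": 0,"rx": 0,"ry": 0,"rz": 0,"gripper": 0.068},
    {"tx": 0,"ty": 0.01,"tz": 0,"rx": 0,"ry": 0,"rz": 0,"gripper": 0.068},
  ],
)

```text
time: 17.53
position: [0.4953, 0.0911, 0.206]
orientation: [-2.213, 0.02, 2.209]
contact_force: [-0.8, 0.5, 0.4]
width: 0.0681
```

Request:
move_arm(
  rows=[
    {"tx": 0,"ty": 0,"tz": 0,"rx": 0,"ry": 0,"rz": 0,"gripper": 0.068},
    {"tx": 0,"ty": 0,"tz": 0,"rx": 0,"ry": 0,"rz": 0,"gripper": 0.068},
    {"tx": 0,"ty": 0,"tz": 0,"rx": 0,"ry": 0,"rz": 0,"gripper": 0.068},
  ],
)

```text
time: 17.78
position: [0.4956, 0.0865, 0.2049]
orientation: [-2.21, 0.028, 2.209]
contact_force: [-0.3, -0.9, -0.1]
width: 0.0679
```

```bash
python3 st.py;  python3 - <<'E'
from h import *
d=snap('top','top6.png'); s=snap('side','side6.png'); a=cv2.imread('pics/side6.png')[150:260,240:350]; b=cv2.imread('pics/top6.png')[150:270,330:450]
cv2.imwrite('pics/c6.png',np.hstack([cv2.resize(a,(400,400),interpolation=cv2.INTER_CUBIC),cv2.resize(b,(400,400),interpolation=cv2.INTER_CUBIC)]))
for e,(x0,y0,x1,y1) in((d,(360,210,430,242)),(s,(280,190,320,235))):
    o=cv2.inRange(cv2.cvtColor(e['image'],cv2.COLOR_RGB2HSV),(3,100,40),(18,255,255)); r=np.zeros_like(o); r[y0:y1,x0:x1]=255
    c=max(cv2.findContours(o&r,0,1)[0],key=len); (u,v),ax,an=cv2.fitEllipse(c); print(u,v,ax,an,onz(e,u,v,.044))
E
```

```text
17.7833 [0.4956 0.0865 0.2049] 
 [[ 0.    -0.025 -1.   ]
 [-0.001 -1.     0.025]
 [-1.     0.001 -0.   ]] yaw of y -91.42015874039953 F [-0.31 -0.91 -0.05] w 0.06792890626258372 [ 0.04  0.26 -0.33  1.95  0.1   0.95 -1.93]
394.06976318359375 226.671630859375 (16.533405303955078, 16.727237701416016) 158.39804077148438 [ 0.55495481 -0.17128277  0.044     ]
303.0223083496094 213.4960479736328 (7.417436122894287, 12.890382766723633) 88.44847869873047 [ 0.55597046 -0.1598724   0.044     ]
```

View pics/c6.png

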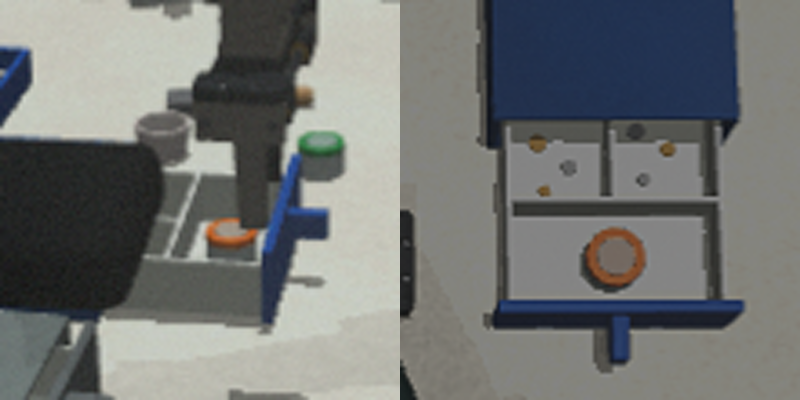

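View pics/top6.png

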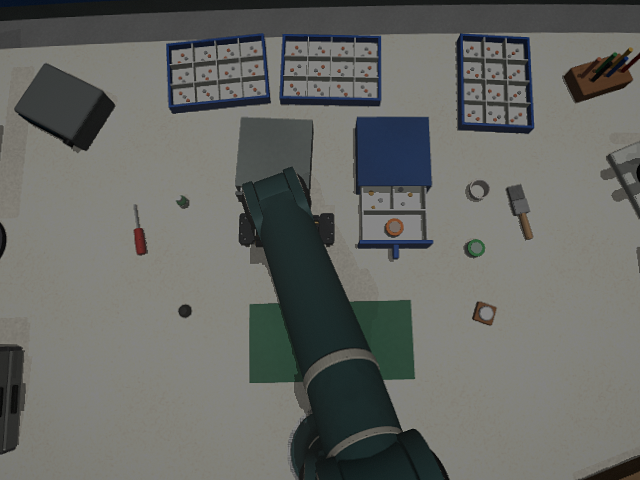

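The tin stands upright in the front bay at (394,227). Before handing in, I'll check that the drawer and bystanders haven't shifted against the earlier images.

```bash
python3 - <<'E'
from h import *
a=load('top2.png')['image'].astype(int);b=load('top6.png')['image'].astype(int)
g=lambda i:cv2.inRange(cv2.cvtColor(i.astype(np.uint8),cv2.COLOR_RGB2HSV),(105,100,70),(125,255,255))[236:262,355:440]
print('drawer front/tab pixels changed',(g(a)!=g(b)).sum(),'of',(g(a)>0).sum())
a0=load('top0.png')['image'].astype(int)
for n,(x0,y0,x1,y1) in dict(cup=(462,175,494,205),brush=(500,180,540,245),green=(460,235,490,262),block=(470,298,500,328),loupe=(174,300,196,322),bottle=(172,190,195,212),driver=(128,200,152,260)).items():
    f=lambda i:cv2.Canny(i[y0:y1,x0:x1].astype(np.uint8),80,160)
    (sx,sy),_=cv2.phaseCorrelate(a0[y0:y1,x0:x1].mean(2),b[y0:y1,x0:x1].mean(2)); print(n,round(sx,2),round(sy,2))
robot.close_job(); print(robot.observe()['time'])
E
```

```text
drawer front/tab pixels changed 27 of 354
cup 0.01 0.01
brush -0.01 -0.03
green -0.01 0.5
block -0.16 -0.12
loupe -0.03 -0.04
bottle -0.02 -0.01
driver -0.02 0.02
the job is handed in; nothing more can be done
the job is handed in; nothing more can be done
```

```bash
python3 - <<'E'
import numpy as np,cv2
L=lambda f:np.load('pics/%s.npz'%f)['image']
for f in('top0.png','top2.png','top6.png'):
    h=cv2.cvtColor(L(f),cv2.COLOR_RGB2HSV)
    m=cv2.inRange(h,(40,90,40),(85,255,255))[235:262,460:490]; M=cv2.moments(m,True); 
    t=L(f)[236:265,393:397,2].mean(1).astype(int)
    print(f,M['m10']/M['m00']+460,M['m01']/M['m00']+235,M['m00'],t.tolist())
E
```

```text
top0.png 475.6218487394958 247.38655462184875 119.0 [117, 117, 115, 114, 115, 115, 114, 114, 115, 117, 116, 116, 115, 116, 118, 117, 116, 117, 117, 116, 117, 116, 117, 115, 115, 117, 116, 113, 115]
top2.png 475.6218487394958 247.38655462184875 119.0 [136, 133, 134, 133, 95, 104, 109, 88, 47, 94, 90, 90, 89, 89, 89, 89, 89, 91, 90, 90, 90, 80, 42, 86, 124, 124, 132, 128, 130]
top6.png 475.6218487394958 247.38655462184875 119.0 [53, 90, 134, 129, 90, 101, 105, 78, 54, 88, 87, 86, 86, 86, 86, 86, 86, 88, 87, 87, 87, 73, 40, 83, 120, 120, 127, 124, 125]
```

The blue drawer is fully out and the orange-lid tin stands upright on the floor of its empty front compartment. I handed the job in at about 18 s.

- **Drawer:** I pinched the tab and pulled about 138 mm until the force rose at the stop. In the top view taken after the placing, the tab edges are on the same pixel rows as just after the pull. A count did show 27 of 354 blue pixels changed around the drawer front. I put that down to lighting, because the edges themselves have not moved.
- **Tin:** It touched the compartment floor at the expected height with about 5 N, and I then released it. In the top view it sits at (0.555, -0.171), within about 1 mm of the centre I measured for the compartment. Its lid looks round and level. The side-view fit put it about 11 mm further along y. That fit was poor because a finger partly hid the lid, and the same view read 3–9 mm too far in y for the tin on the bench, so I went by the top view.
- **Other things:** The cup, brush, block, loupe, bottle and screwdriver show no shift in the top view beyond 0.2 px. The green tin read 0.5 px in one check, but its lid centroid is identical before and after, so it did not move. The arm partly hid the grey drawer in the last picture. I had no contact near it, and it was unchanged in the picture taken after the pull; I did not check it again after the tin was placed.

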